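# Release a test bar from a left-hand-thread clamp

### The arm

A 7-joint arm with a two-finger parallel gripper is mounted at the origin on the work surface. World frame = base frame: x ahead of the robot, y to its left, z up, the work surface at z = 0. Lengths are in m, angles in rad, forces in N, time in s.
With the tool pointing down it reaches from about 0.425 to 0.925 m from the base axis. Payload 6.8 kg.
Tool frame: the origin (TCP) lies midway between the tips of the shut fingers; the grasp point (between the pads) lies 19 mm behind it; z points along the fingers, y is the line along which they close (so a half turn about z gives the same grasp; the last joint's range is limited). The gripper opens to 85 mm and grips with 20 to 120 N. Pads are 22 mm wide; open, the fingers measure 114 mm over their backs; the gripper's body (76 mm by 85 mm) begins 54 mm behind the grasp point. The pads swing forward as they close: fully open they stand 13 mm farther back than shut.
Start: joints at [1.035, 0.477, 0.022, 1.555, -0.011, 1.109, -0.083], TCP at [0.28, -0.614, 0.231] pointing down, gripper open.
Joint ranges: [-2.96, 2.96], [-0.34, 2.1], [-1.41, 1.46], [0.24, 2.44], [-1.37, 4.51], [0.17, 1.92], [-2.96, 2.96]. Speed limits (rad/s): [2.39, 2.39, 3.14, 3.14, 3.14, 3.14, 3.14].

### API

Orientations are given as a unit quaternion [w, x, y, z].
In Python, from station import bot, imaging gives the robot as it stands.
- The arm moves only by the tool move_arm, never from a script. Its argument "commands" is a list that holds one entry, the list of rows, each a list of 7 numbers: the shift along the tool's x, y, z in m, then the turn, a rotation vector about the tool's x, y, z in degrees, then the finger opening in m, from 0 to 0.0854. In form: [[[x, y, z, rx, ry, rz, grip], ...]]. A call has 1 to 20 rows; each row shifts and turns the commanded pose from where the row before left it, along the tool's axes as they then stand; what a row does not reach is not made up. A row lasts 1/8 s, in which the tool goes at most 62.5 mm and 10.7 degrees, less where a joint would pass 70% of its speed; a pose out of reach is approached as far as the arm can. A call is refused whole if a number of a shift passes 0.0625 or a number of a turn 10.7, either way. A call with a gripper value outside its range is refused whole. The fingers move at their own pace and stop on an object; "squeeze" is the grip in N (left out, the last holds). Time passes only in rows, so rows that do not move let the fingers close. It gives the time, the measured TCP pose, the force, the opening and the grip force at its end, in the units of the state.
- bot.get_obs(): the state, without advancing time (a new reading comes with each control period).
- imaging.read_camera(name): name is "scene" or "top" or "wrist"; returns the picture (400x640x3 uint8, red, green, blue); there is no depth.
- imaging.calibration(name): a dict with "intrinsics" (3x3 intrinsics, pixels), "extrinsics" (4x4, takes a point from camera to world coordinates); the wrist camera has in their place "mount" (4x4, takes a point from camera to tool coordinates, whose origin is the TCP and whose axes are the flange's). Camera axes: x right, y down, z forward; pixel columns grow to the right and rows downward; lengths in m; the calibration is good to about 2 mm. A picture is of the moment at which its call begins: read the wrist's pose just before it. calibration takes no time and is no camera call.
- bot.hand_in(): hands the job in; it is judged then, once.
The state is a dict: "t": time; "q": joint angles; "joint_vel": joint speeds; "joint_torque": joint torques, N m; "eef_pos": TCP position; "tool_rot": TCP orientation; "contact_force": force on the tool from outside, world axes, zero at the start; "torque": the same for the moment, N m; "gripper_width": opening from 0.0 (shut) to 1.0 (fully open); "grasp_force": force on a finger pad.
Only numpy, scipy, OpenCV 4.12 (cv2) and the standard library are available. Lean on these libraries where they do the work, as an engineer would, in place of code of your own. Each camera call takes 0.05 s, during which the arm holds its last target. There are 200 camera calls.

### The job

Unload the tan test bar from the bench clamp: the red knob has a left-hand thread, so loosen it by turning it clockwise (seen from above), never tightening it, until the clamp's tooth stands well clear above the notch in the bar. Then draw the bar straight out from under the strap without prying it against the clamp, and lower it, not drop it, into the blue tray so that it lies flat on the floor of the tray with its notch up. Leave the clamp open and the things around it where they are.

Things in the scene. Friction and masses are not known exactly. Their poses are not given: they have to be found in the camera images.
- clamp: Fixed clamp on a black base plate 265 x 90 x 12 mm. Origin on the table, below the bar's centre line; x points from the bar's free end to the knob (axis at x = +100 mm), z up. The bar rests on a rail (26 mm wide, x = -58 to +77 mm), top 30 mm above the table, against a post at x = 79 mm, between guide walls (x = 27 to 77 mm, 40 mm high, 2 mm clear each side). It leaves along -x.
- tooth (a point): Middle of the lower edge of the steel tooth (10 mm long in the bar's direction, 28 mm wide, 7 mm high) under the strap's free end; it sits in the bar's notch. 57 mm above the table at knob value 0; it must rise above the bar's top, 62 mm above the table, to free the bar.
- knob_grip (a point): Centre of the knob's red T-bar, on the vertical knob axis: 76 mm long (this point's x), 18 mm thick (y), 27 mm high, above a brass hub 30 mm across, 12 mm high. 101 mm above the table at knob value 0; turns and rises with the knob. Grip it across its thickness from above; fingertips can go 20 mm below the point before they meet the strap.
- knob (a joint): Knob turn, rad; grows when turned clockwise seen from above, which loosens (left-hand thread). Strap, tooth and knob rise 1.4 mm per rad. Starts at 0.1 to 0.6; tooth level with the bar's top at 3.57, well clear from 4.3; end stop 6.2; below 0 it is being tightened (stop -0.7). About 0.22 N m friction; stays where left. Needs several grasps.
- bar_center (a point): Centre of the loose tan test bar, 190 (x) x 30 (y) x 32 mm (z), about 0.3 kg. Top notch across it, 16 mm long, 9 mm deep, centred 67 mm from the centre towards +x, the clamped end. In the clamp it is parallel to the clamp's x, its centre 20 mm on the -x side of the clamp's origin. The part from x = -95 to +20 mm is free to grip across its width from above.
- tray_in (a point): Centre of the inner floor, 5 mm above the table, of the fixed blue open tray: inside 216 mm (x) x 120 mm (y), walls 5 mm thick, top of the walls 20 mm above this floor. z up.
- jar: Bystander: glass jar with black cap, 60 mm across, 70 mm high; origin under its centre.
- mouse: Bystander: black computer mouse 100 x 58 x 28 mm; origin under its centre.
- weight: Bystander: steel cylinder 64 mm across, 45 mm high; origin under its centre.
- driver: Bystander: screwdriver lying on the table; origin under it.
- mug: Bystander: blue mug 76 mm across, 85 mm high, handle at +y; origin under its centre.
- spare_bar: Bystander: grey bar 150 x 30 x 30 mm lying flat at the back; origin under its centre.
- strap: The clamp's aluminium strap with its tooth. Origin and axes as the clamp's, raised by the lift. It covers x = +35 to +139 mm, 40 mm wide, 12 mm thick; underside 64 mm, top 76 mm above the table at knob value 0. The bar must slide about 45 mm to get out from under it, and can then be lifted.
Things that resemble listed ones, but are neither listed nor needed, are in the scene too. There is more than one size of the part that bears bar_center; the job needs the middle-sized.

How it is judged:
On the way, in this order (a step that is already met when the one before it is completed fails the run):
1. the knob is turned clockwise until the tooth is clear above the bar, which is still in the clamp (value of joint knob above 3.9 rad and distance of bar_center from where it was at the start of the episode below 0.02 m), for 0.2 s.
2. the bar is drawn out along its length from under the strap (x of bar_center in the frame of clamp below -0.06 m and contact force between bar and the fingers above 0.5 N), for 0.05 s.
3. the bar is lowered into the tray, close to its floor, still held by the fingers (x of bar_center in the frame of tray_in between -0.03 and 0.03 m and y of bar_center in the frame of tray_in between -0.055 and 0.055 m and z of bar_center in the frame of tray_in below 0.03 m and contact force between bar and the fingers above 0.5 N), for 0.05 s.
At the end, for the whole second after the job is handed in: The bar lies flat on the tray's floor (its centre within 5 mm of its resting height, 30 mm along and 55 mm across of the tray's centre, tilt under 0.08 rad, notch up), released and at rest; the clamp is still open (knob above 3.8 rad) (x of bar_center in the frame of tray_in between -0.03 and 0.03 m and y of bar_center in the frame of tray_in between -0.055 and 0.055 m and z of bar_center in the frame of tray_in below 0.021 m and angle between bar_center's own z axis and vertical below 0.08 rad and linear speed of bar below 0.02 m/s and contact force between bar and the fingers below 0.1 N and value of joint knob above 3.8 rad); the robot touches nothing.
It fails at once if the knob is turned anticlockwise into tightening (below -0.35 rad) (value of joint knob below -0.35 rad).
It fails at once if the bar is pried against the strap or tooth with more than 30 N (contact force between bar and strap above 30 N).
It fails at once if a bystander (jar, mouse, weight, screwdriver, mug, grey bar) is pushed by more than 35 mm (distance of any of jar, mouse, weight, driver, mug, spare_bar from where it was at the start of the episode above 0.035 m).
It also fails if it takes over 72 s, if anything falls off the work surface, if the arm or the gripper's body presses on something with over 40 N, if the wrist force passes 120 N, or if a joint passes its speed limit or range.

## Working session

There is one attempt and no reset: what is moved stays moved. The work goes in short steps, Python scripts to look and compute and a tool call to move; the robot and the scene stay as the last step left them, time stands still between calls to the robot, and variables do not carry over. Pictures are saved under pics/ and viewed, at most 10 in all, crops included, and the job is handed in when it is done.

Besides the shell and the picture viewer there is one more tool, called after "Request:" in YAML: its name, and indented under it one key for each argument. move_arm: Moves the arm, as the interface text tells. Its arguments: {"type":"object","properties":{"commands":{"type":"array","items":{"type":"array","items":{"type":"array","items":{"type":"number"}}}},"squeeze":{"type":"number"}},"required":["commands"]}

```bash
mkdir -p pics
python3 - <<'E'
from station import bot, imaging
import cv2,numpy as np
for n in ("scene","top"):
    im=imaging.read_camera(n); cv2.imwrite(f"pics/{n}0.png",im[:,:,::-1]); c=imaging.calibration(n)
    print(n,np.round(c["intrinsics"],1).tolist(),np.round(c["extrinsics"],3).tolist())
print(np.round(imaging.calibration("wrist")["mount"],3).tolist(),np.round(imaging.calibration("wrist")["intrinsics"],1).tolist())
print(bot.get_obs())
E
```

```text
scene [[361.6, 0.0, 322.6], [0.0, 361.6, 198.8], [0.0, 0.0, 1.0]] [[-0.045, 0.803, -0.595, 1.057], [0.999, 0.043, -0.017, 0.014], [0.012, -0.595, -0.804, 0.849], [0.0, 0.0, 0.0, 1.0]]
top [[409.1, 0.0, 320.1], [0.0, 409.1, 201.7], [0.0, 0.0, 1.0]] [[-0.021, -0.994, 0.104, 0.375], [-1.0, 0.019, -0.014, 0.003], [0.012, -0.104, -0.995, 1.179], [0.0, 0.0, 0.0, 1.0]]
[[-0.001, -0.954, -0.3, 0.076], [1.0, -0.001, -0.001, 0.0], [0.001, -0.3, 0.954, -0.143], [0.0, 0.0, 0.0, 1.0]] [[313.7, 0.0, 319.3], [0.0, 313.7, 196.1], [0.0, 0.0, 1.0]]
{'t': 0.1, 'q': array([ 1.03488659,  0.47773898,  0.02233936,  1.5563235 , -0.01151638,
        1.10928487, -0.08307691]), 'joint_vel': array([ 4.80272572e-05, -1.65732193e-04, -8.76714028e-04, -2.60412130e-03,
        2.24007173e-03, -8.30561776e-04,  1.47963583e-03]), 'joint_torque': array([ 5.13493156e-03, -5.97757316e+01,  1.61389802e+00, -2.81951880e+01,
        1.28333573e-02,  5.04910131e-03, -8.71995383e-07]), 'eef_pos': array([ 0.27982666, -0.6136979 ,  0.2304207 ]), 'tool_rot': array([-7.82431215e-04,  9.77204985e-01,  2.12296385e-01, -2.22318460e-04]), 'contact_force': array([-0.94696346, -0.58784523,  0.33135956]), 'torque': array([0.0594031 , 0.01341966, 0.00414924]), 'grasp_force': 0.0, 'gripper_width': 1.002228780114537}
```

View pics/top0.png

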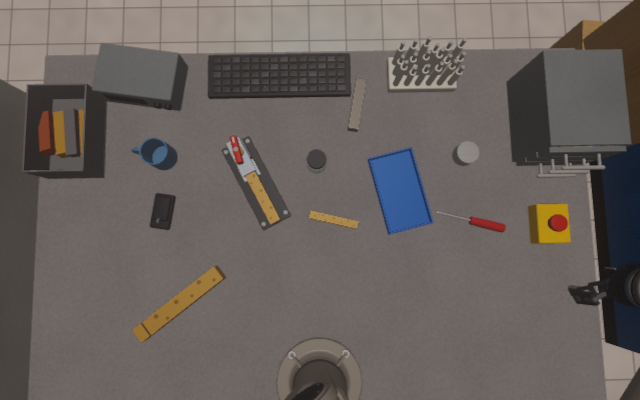

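View pics/scene0.png

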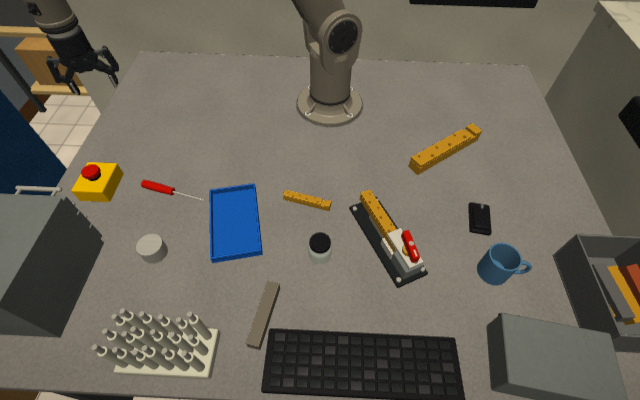

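Candidates for the bar (top view): the bar in the clamp at (262,198) is middle-sized. The large one is at (178,305) and the small one at (333,219). For the red knob: T-bar at (236,149), against the driver handle (488,225) and the e-stop (558,223). I choose the clamped bar and T-bar (236,149), and will check them in a crop.

```bash
cat > h.py <<'E'
import numpy as np, cv2
from station import bot, imaging
from scipy.spatial.transform import Rotation as R
def cal(n):
    c=imaging.calibration(n); K=np.array(c["intrinsics"])
    if n=="wrist":
        o=bot.get_obs(); T=np.eye(4); q=o["tool_rot"]; T[:3,:3]=R.from_quat(q,scalar_first=True).as_matrix(); T[:3,3]=o["eef_pos"]
        return K,T@np.array(c["mount"])
    return K,np.array(c["extrinsics"])
def ray(C,p):
    K,T=C; d=T[:3,:3]@np.linalg.inv(K)@np.array([p[0],p[1],1.]); return T[:3,3],d/np.linalg.norm(d)
def onz(C,p,z):
    o,d=ray(C,p); return o+d*(z-o[2])/d[2]
def tri(C1,p1,C2,p2):
    A=0;b=0;P=[]
    for C,p in((C1,p1),(C2,p2)):
        o,d=ray(C,p);M=np.eye(3)-np.outer(d,d);A=A+M;b=b+M@o;P.append((M,o))
    x=np.linalg.solve(A,b); return x,[float(np.linalg.norm(M@(x-o))) for M,o in P]
def proj(C,X):
    K,T=C; c=T[:3,:3].T@(np.asarray(X)-T[:3,3]); return (K@c/c[2])[:2]
def hsv(im): return cv2.cvtColor(im,cv2.COLOR_RGB2HSV)
RED=lambda h:cv2.inRange(h,(0,150,70),(6,255,255))|cv2.inRange(h,(172,150,70),(180,255,255))
TAN=lambda h:cv2.inRange(h,(13,120,90),(28,255,255))
BLUE=lambda h:cv2.inRange(h,(105,170,60),(120,255,255))
DARK=lambda h:cv2.inRange(h,(0,0,0),(180,255,48))
def blobs(m,amin=30):
    cs,_=cv2.findContours(m,cv2.RETR_EXTERNAL,cv2.CHAIN_APPROX_NONE)
    return [c for c in cs if cv2.contourArea(c)>amin]
def roi(m,x0,y0,x1,y1):
    o=np.zeros_like(m);o[y0:y1,x0:x1]=m[y0:y1,x0:x1];return o
E
python3 - <<'E'
from h import *
ims={n:cv2.imread(f"pics/{n}0.png")[:,:,::-1].copy() for n in("top","scene")}
rois={"top":(215,125,300,235),"scene":(340,180,435,290)}
C={n:cal(n) for n in ims}
Z=dict(red=.11,tan=.062,dark=.012,blue=.025)
for n,im in ims.items():
    h=hsv(im); print(n)
    for nm,f in(("red",RED),("tan",TAN),("dark",DARK)):
        for c in blobs(roi(f(h),*rois[n]),15):
            r=cv2.minAreaRect(c); b=cv2.boxPoints(r)
            print(nm,np.round(r[0],1),np.round(r[1],1),round(r[2]),[np.round(onz(C[n],p,Z[nm])[:2],3).tolist() for p in [r[0],*b]])
    c=max(blobs(roi(BLUE(h),*((360,140,440,240) if n=="top" else (200,175,270,265)))),key=cv2.contourArea)
    r=cv2.minAreaRect(c);print("blue",np.round(r[0],1),[np.round(onz(C[n],p,.025)[:2],3).tolist() for p in [r[0],*cv2.boxPoints(r)]])
a=cv2.resize(ims["top"][125:235,215:300],None,fx=5,fy=5,interpolation=2);b=cv2.resize(ims["scene"][180:290,340:435],None,fx=4,fy=5,interpolation=2)
cv2.imwrite("pics/crop1.png",np.hstack([a[:,:410],b])[:,:,::-1])
E
```

```text
top
red [237.9 156.1] [13.   6.3] 74 [[0.612, 0.203], [0.627, 0.215], [0.631, 0.199], [0.597, 0.19], [0.593, 0.206]]
red [234. 142.] [11.6  5.8] 76 [[0.651, 0.213], [0.664, 0.224], [0.668, 0.209], [0.637, 0.202], [0.633, 0.217]]
tan [262.4 197.5] [55.1 11.5] 62 [[0.506, 0.145], [0.567, 0.194], [0.581, 0.166], [0.445, 0.096], [0.431, 0.124]]Traceback (most recent call last):
  File "<stdin>", line 12, in <module>
ValueError: max() iterable argument is empty
```

Run:
```python
from h import *
ims={n:cv2.imread(f"pics/{n}0.png")[:,:,::-1].copy() for n in("top","scene")}
rois={"top":(215,125,300,235),"scene":(340,180,435,290)}
C={n:cal(n) for n in ims}
print("blue hsv",hsv(ims["top"])[190,400])
S={}
for n,im in ims.items():
    h=hsv(im); print(n)
    cs=np.vstack(blobs(roi(RED(h),*rois[n]),15)); r=cv2.minAreaRect(cs);S[n,"red"]=r[0]
    print("red",np.round(r[0],1),np.round(r[1],1),[np.round(onz(C[n],p,.112)[:2],3).tolist() for p in [r[0],*cv2.boxPoints(r)]])
    h0=hsv(im)[190,400] if n=="top" else hsv(im)[220,235]
    m=cv2.inRange(h,(105,150,60),(125,255,255))
    c=max(blobs(roi(m,*((360,140,440,240) if n=="top" else (200,175,270,265)))),key=cv2.contourArea)
    r=cv2.minAreaRect(c);S[n,"blue"]=r[0];print("blue",np.round(r[0],1),[np.round(onz(C[n],p,.025)[:2],3).tolist() for p in [r[0],*cv2.boxPoints(r)]])
    d=blobs(roi(cv2.inRange(h,(0,0,0),(180,255,int(65))),*rois[n]),50)
    for c in d:
        r=cv2.minAreaRect(c);print("dark",[np.round(onz(C[n],p,.012)[:2],3).tolist() for p in [r[0],*cv2.boxPoints(r)]])
for k in("red","blue"):print(k,tri(C["top"],S["top",k],C["scene"],S["scene",k]))
a=cv2.resize(ims["top"][125:235,215:300],None,fx=5,fy=5,interpolation=2);b=cv2.resize(ims["scene"][180:290,340:435],None,fx=4,fy=5,interpolation=2)
cv2.imwrite("pics/crop1.png",np.hstack([a[:,:410],b])[:,:,::-1])
```

```text
blue hsv [109 163 152]
top
red [236.1 149.4] [26.9  6.3] [[0.63, 0.207], [0.664, 0.224], [0.668, 0.207], [0.597, 0.19], [0.593, 0.206]]
blue [400.  190.4] [[0.523, -0.243], [0.617, -0.154], [0.65, -0.281], [0.431, -0.331], [0.399, -0.206]]
scene
red [410.  245.7] [32.9  9.6] [[0.637, 0.207], [0.602, 0.185], [0.59, 0.207], [0.67, 0.228], [0.68, 0.207]]
blue [232.5 222.8] [[0.541, -0.242], [0.43, -0.35], [0.402, -0.205], [0.638, -0.148], [0.66, -0.274]]
dark [[0.588, 0.157], [0.515, 0.033], [0.435, 0.097], [0.654, 0.27], [0.715, 0.206]]
red (array([0.63195362, 0.20874563, 0.10398334]), [0.00027794256402382335, 0.000277942564023784])
blue (array([ 0.52639494, -0.24862446,  0.00143853]), [0.0008509357906553371, 0.0008509357906553204])
```

View pics/crop1.png

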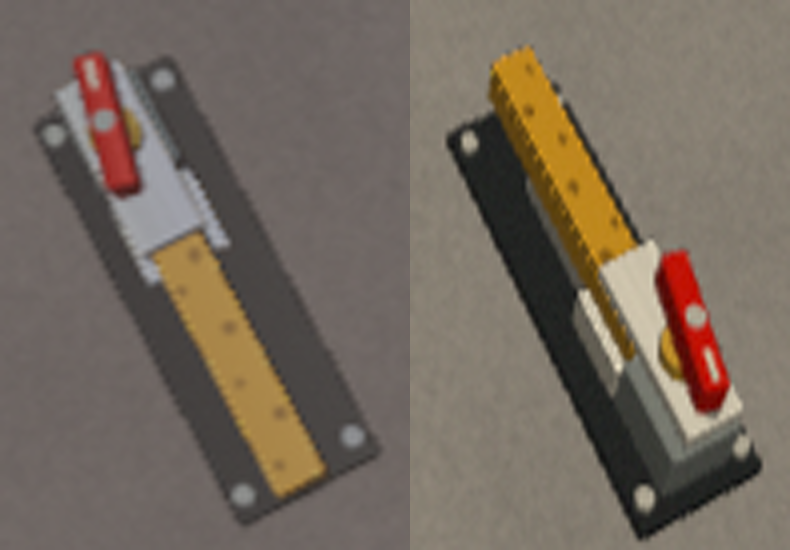

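The crop confirms the choice: red T-bar and brass hub on the aluminium strap, with the tan bar under it. In the top view the T-bar centre is at (236,149) and the bar's free end at about (275,222). The knob is at about (0.632, 0.208, 0.104), which agrees with the bar's free end plus 215 mm. The T-bar lies at 14° yaw and the clamp axis at 27°. I'm moving over the knob with the wrist wound back.

Request:
move_arm:
  commands:
    - [[0.0368,-0.0334,0,0,0,-9.4,0.0854],[0.0417,-0.027,0,0,0,-9.4,0.0854],[0.0456,-0.0198,0,0,0,-9.4,0.0854],[0.0482,-0.0121,0,0,0,-9.4,0.0854],[0.0495,-0.0041,0,0,0,-9.4,0.0854],[0.0495,0.0041,0,0,0,-9.4,0.0854],[0.0482,0.0121,0,0,0,-9.4,0.0854],[0.0456,0.0198,0,0,0,-9.4,0.0854],[0.0417,0.027,0,0,0,-9.4,0.0854],[0.0368,0.0334,0,0,0,-9.4,0.0854],[0.0308,0.039,0,0,0,-9.4,0.0854],[0.024,0.0435,0,0,0,-9.4,0.0854],[0.0166,0.0468,0,0,0,-9.4,0.0854],[0.0087,0.0489,0,0,0,-9.4,0.0854],[0.0006,0.0497,0,0,0,-9.4,0.0854],[-0.0075,0.0491,0,0,0,-9.4,0.0854],[-0.0154,0.0472,0,0,0,-9.4,0.0854],[-0.0229,0.0441,0,0,0,-9.4,0.0854],[0,0,0,0,0,0,0.0854],[0,0,0,0,0,0,0.0854]]
  squeeze: 60

```text
t: 2.6
eef_pos: [0.6319, 0.2073, 0.2305]
tool_rot: [-0.001, -0.119, 0.993, -0.0]
contact_force: [0.5, -1.0, 1.1]
gripper_width: 1.001
grasp_force: 0.0
```

Run:
```python
from h import *
C=cal("wrist"); im=imaging.read_camera("wrist"); cv2.imwrite("pics/w1.png",im[:,:,::-1]); np.savez("w1",K=C[0],T=C[1])
print(np.round(bot.get_obs()["q"],3)); h=hsv(im)
for nm,f,z in(("red",RED,.1145),("tan",TAN,.062)):
    for c in blobs(f(h),200):
        r=cv2.minAreaRect(c);print(nm,cv2.contourArea(c),np.round(r[0]),np.round(r[1]),[np.round(onz(C,p,z)[:2],3).tolist() for p in [r[0],*cv2.boxPoints(r)]])
```

```text
[ 0.128  0.584 -0.8    1.539  0.438  1.207  1.061]
red 1303.0 [321. 188.] [83. 20.] [[0.628, 0.208], [0.595, 0.191], [0.591, 0.207], [0.663, 0.225], [0.667, 0.208]]
tan 3738.0 [292.  53.] [119.  35.] [[0.525, 0.156], [0.49, 0.12], [0.477, 0.148], [0.564, 0.195], [0.579, 0.165]]
```

View pics/w1.png

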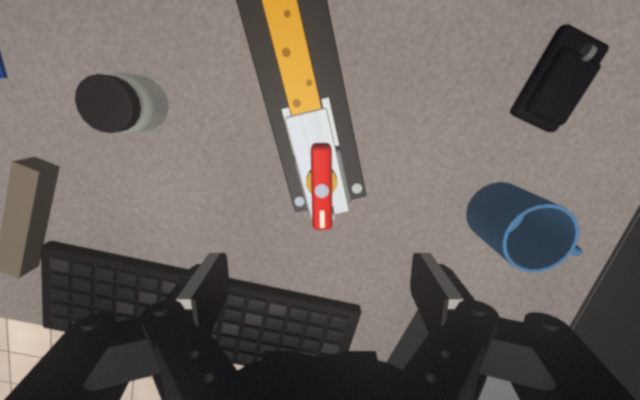

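The wrist view shows the T-bar at (321,188), aligned with the tool's x, and the strap and bar above it in the picture. Nothing is near the finger paths. I'm descending and gripping.

Request:
move_arm:
  commands:
    - [[0.0027,0.0014,0.0243,0,0,0,0.0854],[0,0,0.0243,0,0,0,0.0854],[0,0,0.0243,0,0,0,0.06],[0,0,0.0243,0,0,0,0.05],[0,0,0.0243,0,0,0,0.045],[0,0,0.024,0,0,0,0.04],[0,0,0,0,0,0,0.03],[0,0,0,0,0,0,0.01],[0,0,0,0,0,0,0.0],[0,0,0,0,0,0,0.0],[0,0,0,0,0,0,0.0]]
  squeeze: 60

```text
t: 4.03
eef_pos: [0.6277, 0.2081, 0.0845]
tool_rot: [-0.002, -0.12, 0.993, -0.0]
contact_force: [-4.3, 0.6, -20.5]
gripper_width: 0.301
grasp_force: 60.1
```

Request:
move_arm:
  commands:
    - [[0,0,-0.0003,0,0,10,0.0],[0,0,-0.0003,0,0,10,0.0],[0,0,-0.0003,0,0,10,0.0]]

```text
t: 4.4
eef_pos: [0.6277, 0.2097, 0.0854]
tool_rot: [-0.001, 0.144, 0.99, 0.0]
contact_force: [-2.1, 5.2, -24.1]
gripper_width: 0.301
grasp_force: 60.4
```

Run:
```python
from h import *
o=bot.get_obs(); print(o["gripper_width"],o["grasp_force"],o["contact_force"],o["torque"],o["q"].round(2))
a=imaging.read_camera("scene"); w=imaging.read_camera("wrist")
a=cv2.resize(a[170:300,330:460],(400,400)); w=cv2.resize(w[100:300,220:420],(400,400))
cv2.imwrite("pics/k1.png",np.hstack([a,w])[:,:,::-1])
```

```text
0.3010853253621005 60.356197357177734 [ -2.0985107    5.22200593 -24.06894494] [1.12233491 0.33717464 0.23653793] [ 0.    0.69 -0.61  1.67  0.47  0.93  0.5 ]
```

View pics/k1.png

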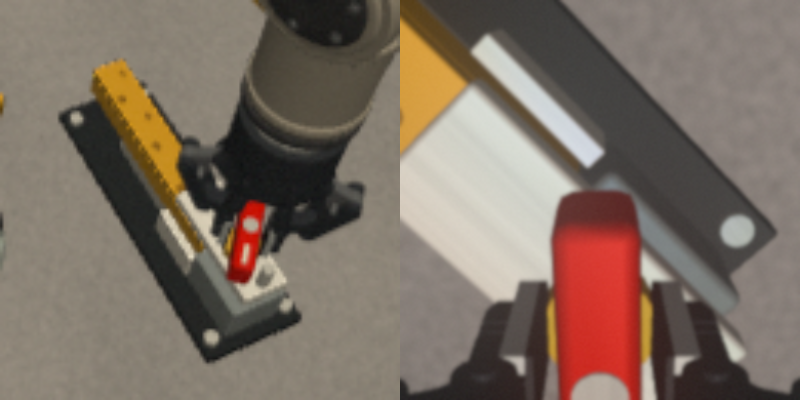

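The crop shows the knob turning with the tool, but the fingertips are holding the brass hub below the T-bar, with a vertical load. I'll regrasp 9 mm higher on the T-bar itself.

Request:
move_arm:
  commands:
    - [[0,0,0,0,0,0,0.05],[0,0,0,0,0,0,0.05],[0,0,-0.009,0,0,0,0.05],[0,0,0,0,0,0,0.0],[0,0,0,0,0,0,0.0],[0,0,0,0,0,0,0.0]]

```text
t: 5.25
eef_pos: [0.63, 0.2091, 0.0969]
tool_rot: [0.001, 0.141, 0.99, 0.0]
contact_force: [-0.3, -0.3, 5.7]
gripper_width: 0.197
grasp_force: 61.6
```

Run:
```python
from h import *
o=bot.get_obs(); print(o["gripper_width"],o["grasp_force"],o["contact_force"],o["torque"],o["q"].round(2),o["eef_pos"])
```

```text
0.19707170409647964 61.61028742790222 [-0.29661591 -0.26155342  5.65178618] [-0.07747984  0.05717439  0.17382139] [ 0.01  0.68 -0.61  1.66  0.46  0.95  0.51] [0.63003495 0.20914183 0.09687773]
```

Request:
move_arm:
  commands:
    - [[0,0,-0.00025,0,0,10,0.0],[0,0,-0.00025,0,0,10,0.0],[0,0,-0.00025,0,0,10,0.0],[0,0,-0.00025,0,0,10,0.0],[0,0,-0.00025,0,0,10,0.0],[0,0,-0.00025,0,0,10,0.0],[0,0,-0.00025,0,0,10,0.0],[0,0,-0.00025,0,0,10,0.0],[0,0,-0.00025,0,0,10,0.0],[0,0,-0.00025,0,0,10,0.0]]

```text
t: 6.5
eef_pos: [0.6309, 0.2096, 0.0994]
tool_rot: [0.0, 0.851, 0.526, 0.002]
contact_force: [3.3, 1.1, 2.3]
gripper_width: 0.194
grasp_force: 61.2
```

Run:
```python
from h import *
o=bot.get_obs(); print(o["gripper_width"],o["grasp_force"],o["contact_force"],o["torque"],o["q"].round(2),o["eef_pos"])
```

```text
0.19441942165421164 61.178444623947144 [3.26758502 1.12740408 2.34285649] [ 0.17142724 -0.56321548  0.22051041] [-0.27  0.6  -0.2   1.68  0.15  0.87 -1.  ] [0.63091569 0.20956584 0.09938487]
```

Request:
move_arm:
  commands:
    - [[0,0,-0.00025,0,0,10,0.0],[0,0,-0.00025,0,0,10,0.0],[0,0,-0.00025,0,0,10,0.0],[0,0,-0.00025,0,0,10,0.0],[0,0,-0.00025,0,0,10,0.0],[0,0,-0.00025,0,0,10,0.0],[0,0,-0.00025,0,0,10,0.0],[0,0,-0.00025,0,0,10,0.0]]

```text
t: 7.5
eef_pos: [0.6313, 0.2088, 0.1014]
tool_rot: [-0.001, 0.99, -0.144, 0.002]
contact_force: [3.5, 0.3, 2.1]
gripper_width: 0.195
grasp_force: 61.1
```

Run:
```python
from h import *
o=bot.get_obs(); print(o["gripper_width"],o["grasp_force"],o["contact_force"],o["torque"],o["q"].round(2),o["eef_pos"])
```

```text
0.19517674416447725 61.13116264343262 [3.54835622 0.2786479  2.13826292] [-0.10276981 -0.64876964  0.30271132] [-0.51  0.6   0.14  1.7  -0.1   0.85 -2.19] [0.6312673  0.20877661 0.10136774]
```

Request:
move_arm:
  commands:
    - [[0,0,-0.00025,0,0,10,0.0],[0,0,-0.00025,0,0,10,0.0],[0,0,-0.00025,0,0,10,0.0],[0,0,-0.00025,0,0,10,0.0],[0,0,0,0,0,0,0.0],[0,0,0,0,0,0,0.0],[0,0,0,0,0,0,0.06],[0,0,0,0,0,0,0.06],[0,0,-0.03,0,0,0,0.0854],[0,0,-0.05,0,0,0,0.0854],[0,0,-0.05,0,0,0,0.0854],[0,0,0,0,0,0,0.0854]]

```text
t: 9.0
eef_pos: [0.6311, 0.2094, 0.2354]
tool_rot: [-0.003, 0.882, -0.471, 0.002]
contact_force: [0.6, -0.0, -0.9]
gripper_width: 0.999
grasp_force: 0.0
```

Run:
```python
from h import *
o=bot.get_obs(); print(o["contact_force"],o["torque"],o["q"].round(2),o["eef_pos"],o["tool_rot"])
C=cal("wrist"); im=imaging.read_camera("wrist"); cv2.imwrite("pics/w2.png",im[:,:,::-1]); h=hsv(im)
for nm,f,z in(("red",RED,.1205),("tan",TAN,.062)):
    for c in blobs(f(h),200):
        r=cv2.minAreaRect(c);print(nm,cv2.contourArea(c),np.round(r[0]),np.round(r[1]),[np.round(onz(C,p,z)[:2],3).tolist() for p in [r[0],*cv2.boxPoints(r)]])
```

```text
[ 0.61376159 -0.02100617 -0.8610921 ] [-0.04515538  0.01347196  0.00903738] [-0.67  0.47  0.37  1.6  -0.18  1.1  -2.81] [0.63105067 0.20939239 0.235441  ] [-0.00285855  0.88205869 -0.47112681  0.00195716]
red 1371.0 [322. 187.] [84. 19.] [[0.632, 0.205], [0.658, 0.18], [0.645, 0.171], [0.603, 0.233], [0.617, 0.242]]
tan 601.5 [497. 390.] [31. 25.] [[0.279, 0.321], [0.288, 0.345], [0.31, 0.31], [0.27, 0.297], [0.246, 0.332]]
tan 4280.5 [456. 189.] [139.  34.] [[0.504, 0.142], [0.56, 0.191], [0.579, 0.16], [0.45, 0.095], [0.427, 0.124]]
tan 3144.5 [594.  69.] [ 28. 136.] [[0.475, -0.017], [0.503, 0.035], [0.476, -0.069], [0.449, -0.066], [0.474, 0.04]]
```

View pics/w2.png

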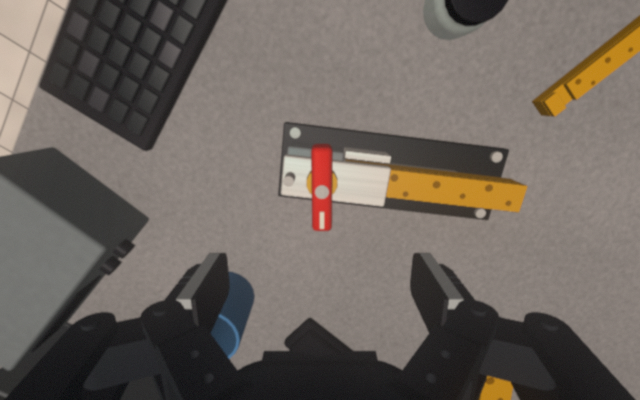

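The wrist view shows the T-bar at (322,187), turned 250° in total, so the knob is at about 4.6. The bar is still in place, with its free end at (525,195). Bar axis 27.3°, centre about (0.523, 0.153). I'm moving over the bar.

Request:
move_arm:
  commands:
    - [[0,0,0,0,0,-10.44,0.0854],[0,0,0,0,0,-10.44,0.0854],[0,0,0,0,0,-10.44,0.0854],[0,0,0,0,0,-10.44,0.0854],[0,0,0,0,0,-10.44,0.0854],[0,0,0,0,0,-10.44,0.0854],[0,0,0,0,0,-10.44,0.0854],[0,0,0,0,0,-10.44,0.0854],[-0.0407,0,0.01,0,0,0,0.0854],[-0.0407,0,0.03,0,0,0,0.0854],[-0.0407,0,0.03,0,0,0,0.0854],[0,0,0,0,0,0,0.0854],[0,0,0,0,0,0,0.0854]]

```text
t: 10.68
eef_pos: [0.5204, 0.1531, 0.1605]
tool_rot: [-0.0, 0.972, 0.236, -0.001]
contact_force: [0.1, -0.1, 0.3]
gripper_width: 0.998
grasp_force: 0.0
```

Run:
```python
from h import *
o=bot.get_obs(); print(o["q"].round(2),o["eef_pos"],o["tool_rot"])
C=cal("wrist"); im=imaging.read_camera("wrist"); cv2.imwrite("pics/w3.png",im[:,:,::-1]); h=hsv(im)
for c in blobs(TAN(h),300):
    r=cv2.minAreaRect(c);print(cv2.contourArea(c),np.round(r[0]),np.round(r[1]),np.round(cv2.boxPoints(r)).tolist(),[np.round(onz(C,p,.062)[:2],3).tolist() for p in [r[0],*cv2.boxPoints(r)]])
```

```text
[-0.43  0.34  0.03  1.94 -0.01  0.86 -1.48] [0.5203605  0.15308715 0.16054185] [-6.81223822e-05  9.71788410e-01  2.35853695e-01 -5.62004758e-04]
5719.5 [ 70. 320.] [ 58. 149.] [[-9.0, 303.0], [139.0, 280.0], [148.0, 337.0], [0.0, 360.0]] [[0.308, 0.303], [0.294, 0.371], [0.378, 0.259], [0.322, 0.233], [0.231, 0.352]]
6137.0 [320. 209.] [168.  39.] [[300.0, 125.0], [339.0, 125.0], [339.0, 293.0], [300.0, 293.0]] [[0.51, 0.148], [0.563, 0.192], [0.577, 0.166], [0.448, 0.096], [0.432, 0.127]]
357.0 [323.  35.] [14. 38.] [[303.0, 31.0], [341.0, 26.0], [343.0, 39.0], [305.0, 44.0]] [[0.626, 0.205], [0.622, 0.218], [0.637, 0.196], [0.63, 0.191], [0.615, 0.213]]
```

View pics/w3.png

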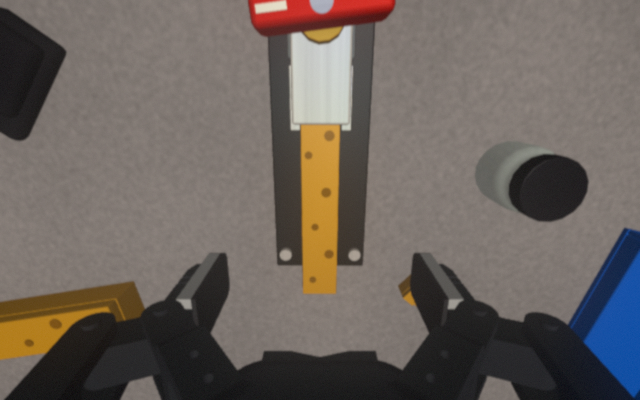

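The close view shows the bar upright in the picture, centred at column 320, with its free end at row 293 and a width of 29.5 mm at z=62 mm. That agrees with the description, so I'm descending and gripping at its centre.

Request:
move_arm:
  commands:
    - [[0.0045,0,0.0253,0,0,0,0.0854],[0,0,0.0253,0,0,0,0.0854],[0,0,0.0253,0,0,0,0.08],[0,0,0.0253,0,0,0,0.07],[0,0,0.0253,0,0,0,0.06],[0,0,0,0,0,0,0.05],[0,0,0,0,0,0,0.04],[0,0,0,0,0,0,0.02],[0,0,0,0,0,0,0.0],[0,0,0,0,0,0,0.0],[0,0,0,0,0,0,0.0]]
  squeeze: 50

```text
t: 12.1
eef_pos: [0.5259, 0.1555, 0.0361]
tool_rot: [-0.0, 0.972, 0.235, 0.001]
contact_force: [-0.6, 0.7, 6.2]
gripper_width: 0.345
grasp_force: 51.1
```

Request:
move_arm:
  commands:
    - [[-0.005,0,0,0,0,0,0.0],[-0.008,0,0,0,0,0,0.0],[-0.008,0,0,0,0,0,0.0],[-0.008,0,0,0,0,0,0.0],[-0.008,0,0,0,0,0,0.0],[-0.008,0,0,0,0,0,0.0],[-0.008,0,0,0,0,0,0.0],[-0.007,0,0,0,0,0,0.0],[0,0,0,0,0,0,0.0]]

```text
t: 13.22
eef_pos: [0.4726, 0.1278, 0.0359]
tool_rot: [-0.0, 0.972, 0.235, 0.002]
contact_force: [2.2, 1.0, 9.2]
gripper_width: 0.341
grasp_force: 51.5
```

Request:
move_arm:
  commands:
    - [[0,0,-0.02,0,0,0,0.0],[0,0,-0.04,0,0,0,0.0],[0,0,-0.04,0,0,0,0.0],[0,0,-0.03,0,0,6.9,0.0],[0,0,0,0,0,6.9,0.0],[-0.0036,0.0373,0,0,0,0,0.0],[-0.0036,0.0373,0,0,0,0,0.0],[-0.0036,0.0373,0,0,0,0,0.0],[-0.0036,0.0373,0,0,0,0,0.0],[-0.0036,0.0373,0,0,0,0,0.0],[-0.0036,0.0373,0,0,0,0,0.0],[-0.0036,0.0373,0,0,0,0,0.0],[-0.0036,0.0373,0,0,0,0,0.0],[-0.0036,0.0373,0,0,0,0,0.0],[-0.0036,0.0373,0,0,0,0,0.0],[0,0,0,0,0,0,0.0],[0,0,0,0,0,0,0.0],[0,0,0,0,0,0,0.0]]

```text
t: 15.48
eef_pos: [0.5223, -0.2422, 0.1641]
tool_rot: [-0.001, 0.993, 0.118, -0.001]
contact_force: [-0.2, 0.1, -2.3]
gripper_width: 0.342
grasp_force: 50.4
```

Run:
```python
from h import *
o=bot.get_obs(); print(o["q"].round(2),o["eef_pos"],o["tool_rot"],o["contact_force"],o["torque"])
C=cal("wrist"); im=imaging.read_camera("wrist"); cv2.imwrite("pics/w4.png",im[:,:,::-1]); h=hsv(im)
m=cv2.inRange(h,(105,150,60),(125,255,255))
c=max(blobs(m,300),key=cv2.contourArea); r=cv2.minAreaRect(c);print(np.round(cv2.boxPoints(r)).tolist(),[np.round(onz(C,p,.025)[:2],3).tolist() for p in [r[0],*cv2.boxPoints(r)]])
for c in blobs(TAN(h),300):
    r=cv2.minAreaRect(c);print("tan",np.round(r[0]),np.round(cv2.boxPoints(r)).tolist(),[np.round(onz(C,p,o["eef_pos"][2]+.026)[:2],3).tolist() for p in [r[0],*cv2.boxPoints(r)]])
```

```text
[ 0.13  0.39  0.24  1.88 -0.12  0.89 -0.9 ] [ 0.52228957 -0.24218375  0.16412887] [-7.04991421e-04  9.93039571e-01  1.17776985e-01 -7.03123332e-04] [-0.23064799  0.08596794 -2.34965405] [-0.0106921   0.00555059  0.02574198]
[[350.0, 249.0], [363.0, 55.0], [391.0, 57.0], [378.0, 251.0]] [[0.56, -0.28], [0.463, -0.287], [0.637, -0.251], [0.641, -0.275], [0.467, -0.315]]
tan [613. 347.] [[587.0, 295.0], [639.0, 295.0], [639.0, 399.0], [587.0, 399.0]] [[0.521, -0.381], [0.544, -0.356], [0.549, -0.378], [0.496, -0.409], [0.49, -0.385]]
tan [108. 208.] [[30.0, 190.0], [43.0, 161.0], [187.0, 225.0], [174.0, 254.0]] [[0.536, -0.153], [0.537, -0.123], [0.55, -0.128], [0.536, -0.184], [0.522, -0.181]]
tan [320. 202.] [[277.0, 48.0], [362.0, 48.0], [362.0, 356.0], [277.0, 356.0]] [[0.558, -0.234], [0.608, -0.207], [0.615, -0.235], [0.489, -0.271], [0.48, -0.232]]
```

View pics/w4.png

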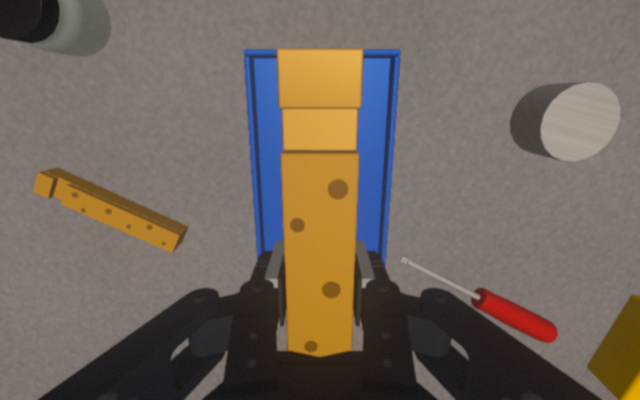

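The view shows the held bar with its notch up at (320,130), square over the blue tray, whose far wall corners are at (245,51) and (399,51). I'll check the lengthwise fit numerically.

Run:
```python
from h import *
C=cal("wrist"); o=bot.get_obs(); q=R.from_quat(o["tool_rot"],scalar_first=True)
def t(p,z): return np.round(q.inv().apply(onz(C,p,z)-o["eef_pos"]),4)
for p in((245,51),(399,51)): print("tray",t(p,.025))
for p in((279,48),(362,48),(287,353),(352,353)): print("bar",t(p,o["eef_pos"][2]+.026))
T=cal("top"); 
a=tri(C,(245,51),T,(410,149)); print(a)
```

```text
tray [ 0.1125 -0.0611  0.1393]
tray [0.1123 0.0656 0.1392]
bar [ 0.092  -0.0135 -0.0261]
bar [ 0.0919  0.0147 -0.0261]
bar [-0.037  -0.0149 -0.026 ]
bar [-0.037   0.0152 -0.026 ]
(array([ 0.59352827, -0.21686653,  0.26453101]), [0.006492632694839023, 0.006492632694839062])
```

Request:
move_arm:
  commands:
    - [[0.002,0.002,0.033,0,0,0,0.0],[0,0,0.033,0,0,0,0.0],[0,0,0.033,0,0,0,0.0],[0,0,0.03,0,0,0,0.0],[0,0,0.01,0,0,0,0.0],[0,0,0.006,0,0,0,0.0],[0,0,0.004,0,0,0,0.0],[0,0,0.003,0,0,0,0.0],[0,0,0,0,0,0,0.0],[0,0,0,0,0,0,0.0]]

```text
t: 16.77
eef_pos: [0.5255, -0.2454, 0.0131]
tool_rot: [0.0, 0.993, 0.117, 0.0]
contact_force: [0.2, -0.5, -3.9]
gripper_width: 0.342
grasp_force: 50.3
```

Request:
move_arm:
  commands:
    - [[0,0,0.0012,0,0,0,0.0],[0,0,0.001,0,0,0,0.0],[0,0,0,0,0,0,0.0]]

```text
t: 17.15
eef_pos: [0.5254, -0.2453, 0.0111]
tool_rot: [-0.0, 0.993, 0.117, 0.0]
contact_force: [-3.0, 2.0, 5.9]
gripper_width: 0.342
grasp_force: 51.3
```

The bar is on the floor of the tray (upward force 5.9 N). I'm releasing it gently and withdrawing.

Request:
move_arm:
  commands:
    - [[0,0,0,0,0,0,0.028],[0,0,0,0,0,0,0.036],[0,0,0,0,0,0,0.046],[0,0,0,0,0,0,0.05],[0,0,-0.005,0,0,0,0.05],[0,0,-0.02,0,0,0,0.05],[0,0,-0.05,0,0,0,0.05],[0,0,-0.05,0,0,0,0.05],[0,0,-0.05,0,0,0,0.05],[0,0,0,0,0,0,0.05],[0,0,0,0,0,0,0.05],[0,0,0,0,0,0,0.05]]

```text
t: 18.65
eef_pos: [0.5244, -0.2449, 0.1845]
tool_rot: [-0.0, 0.993, 0.117, -0.001]
contact_force: [-0.4, -0.6, 0.1]
gripper_width: 0.585
grasp_force: 0.0
```

Run:
```python
from h import *
print(bot.get_obs()["eef_pos"])
w=imaging.read_camera("wrist");s=imaging.read_camera("scene")
cv2.imwrite("pics/end.png",np.vstack([cv2.resize(s,(480,300)),cv2.resize(w,(480,300))])[:,:,::-1])
```

```text
[ 0.52443942 -0.24486812  0.184524  ]
```

View pics/end.png

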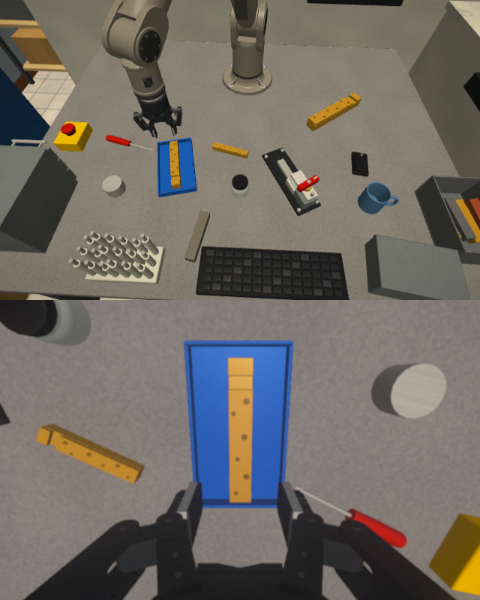

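The final view shows the bar inside the tray with its notch up, at (240,430), the clamp open and the bystanders in place. I'll check the bar's length and width at its resting height, then hand in.

Run:
```python
from h import *
C=cal("wrist"); o=bot.get_obs(); q=R.from_quat(o["tool_rot"],scalar_first=True); im=imaging.read_camera("wrist"); h=hsv(im)
c=[c for c in blobs(TAN(h),500) if cv2.pointPolygonTest(c,(320,180),False)>=0][0]
p=[q.inv().apply(onz(C,x,.037)-o["eef_pos"]) for x in cv2.boxPoints(cv2.minAreaRect(c))]
p=np.array(p); L,W=np.ptp(p,0)[:2]; ctr=p.mean(0)[:2]; print(L,W,ctr)
if abs(L-.19)<.008 and abs(W-.03)<.005 and np.all(np.abs(ctr)<.015): print(bot.hand_in())
```

```text
0.18738677040078794 0.03349413668560387 [-0.00165214  0.00058842]
the job is handed in; nothing more can be done
None
```

The job is handed in: the knob was turned clockwise about 250° (estimated value 4.6 rad), and the bar was drawn straight out and lowered into the tray, where it lies notch up, measured within about 2 mm of where I aimed it (the tray's centre); the clamp is open and the bystanders look unmoved.

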